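Put a tin away in the tin rack, through its swing gate

TASK

Put the loose tin away: slide it over the worktop into the mouth of the tin rack, push it through the swing gate and on along the lane until it is snug against the tin that already stands inside, then take the hand out so that the gate swings fully shut behind it. Push gently: feel for the other tin and stop there rather than ramming the row, and leave the glass, the mug and the spice jar where they stand.

Things in the scene. Friction and masses are not known exactly. Their poses are not given: they have to be found in the camera images.
- tin_centre (a point): Centre (half-way up) of the loose food tin with the tomato picture: upright closed cylinder, 75 mm across, 58 mm high, about 0.26 kg, on the worktop in front of the rack; z up. It slides on the worktop under 1 to 3 N. Too wide for most grippers: push it.
- rack: Tin rack, pale wooden sides, grey metal top lips, fixed to the worktop. Origin: on the worktop, on the middle line of its lane, in the plane of the shut gate. x: level, along the lane, into the rack; y left; z up. The lane has no floor (the tin slides on the worktop); it is 80 mm wide between sides (y = -40 to +40 mm), 62 mm high, and closed at the back.
- rack_mouth (a point): Middle of the mouth, on the worktop, 76 mm in front of the gate (rack x = -76 mm); axes as the rack's. From here two smooth flared wooden guides, 35 mm high, narrow the way from about 107 mm to the lane's 80 mm just in front of the gate.
- rack_slot (a point): Middle of the slot over the lane, at the height of the lip tops (rack x = 100, z = 65 mm; a rim rises to 70 mm); axes as the rack's. The lips leave a slot 46 mm wide (rack y = -23 to +23 mm) from the gate to a wooden tie at x = 226 mm. A tin cannot pass it from above, but shut fingertips can run along in it behind the tin.
- lane_end (a point): Point on the worktop on the lane's middle line, 100 mm past the gate. An equal tin stands in the lane; the loose tin meets it when its own centre is up to 18 mm before or after this point: where is not reported and must be felt. The inner tin leans on a sprung buffer that gives 1 mm for each 5 N, up to 6 mm, then is hard; it comes back slowly when let go.
- gate (a joint): Swing gate: white leaf, 44 mm high (z = 10 to 54 mm), on an upright pin at the lane's left side (rack x = 0, y = +46 mm), reaching 48 mm across. 0 = shut; grows as it swings into the lane; 1.5 = wide open; it cannot swing outward. A light spring shuts it; a tin meets 1 to 5 N (more off the middle). It can shut only when the tin's centre is over 76 mm past it and no finger is in its way.
- gate_edge (a point): Middle of the free edge of the gate leaf, 32 mm above the worktop.
- glass: Clear drinking glass, 77 mm across, 89 mm high, bystander; origin at the centre of its underside.
- mug: Green and cream mug, 86 mm across, 99 mm high, bystander; origin at the centre of its underside.
- spice_jar: Spice jar with a red cap, 45 mm across, 106 mm high, bystander; origin at the centre of its underside.
Not all that is in view belongs to the job. What is shaped like the part that bears tin_centre but pink or red is not meant.

How it is judged:
On the way, in this order (a step that is already met when the one before it is completed fails the run):
1. the tin, upright in the lane, is pushing the gate open (value of joint gate above 0.6 rad and contact force between tin and gate above 0.2 N and x of tin_centre in the frame of rack below 0.06 m), for 0.05 s.
2. the tin is through the gate and snug against the tin inside (x of tin_centre in the frame of rack above 0.077 m and horizontal distance between tin_centre and row_tin_centre below 0.078 m), for 0.1 s.
At the end, for the whole second after the job is handed in: The tin stands upright on the worktop in the lane, beyond the gate (its centre more than 77 mm past the gate), snug against the tin inside (gap under about 2.5 mm), at rest, and the gate is shut (under 0.06 rad) (all of step 2 and angle between tin_centre's own z axis and vertical below 0.06 rad and height (world z) of tin_centre below 0.034 m and value of joint gate below 0.06 rad and linear speed of tin below 0.01 m/s); the robot touches nothing.
It fails at once if the tin is forced: pressed against the rack or its gate with more than 20 N (contact force between tin and rack above 20 N).
It fails at once if the row is rammed: the tin is pressed against the tin inside with more than 15 N (contact force between tin and row_tin above 15 N).
It fails at once if the glass, the mug or the spice jar is shifted by more than 20 mm (distance of any of glass, mug, spice_jar from where it was at the start of the episode above 0.02 m).
It also fails if it takes over 64 s, if anything falls off the work surface, if the arm or the gripper's body presses on something with over 40 N, if the wrist force passes 120 N, or if a joint passes its speed limit or range.

ROBOT

A 6-joint arm with a two-finger parallel gripper is mounted at the origin on a cart in front of the work surface, level with it; the furniture and walls round the work are solid. World frame = base frame: x ahead of the robot, y to its left, z up, the work surface at z = 0. Lengths are in m, angles in rad, forces in N, time in s.
With the tool pointing down it reaches from about 0.35 to 0.875 m from the base axis. Payload 4.2 kg.
Tool frame: the origin (TCP) lies midway between the tips of the shut fingers; the grasp point (between the pads) lies 19 mm behind it; z points along the fingers, y is the line along which they close (so a half turn about z gives the same grasp; the last joint's range is limited). The gripper opens to 87 mm and grips with 3 to 60 N. Pads are 19 mm wide; open, the fingers measure 117 mm over their backs; the gripper's body (75 mm by 190 mm) begins 51 mm behind the grasp point.
Start: joints at [-1.088, 0.385, 0.008, 0, -1.194, -0.259], TCP at [0.139, -0.609, 0.223] pointing down, gripper open.
Joint ranges: [-3.14, 3.14], [-1.21, 2.06], [-1.07, 1.41], [-3.16, 2.05], [-2.99, -0.16], [-3.1, 3.1]. Speed limits (rad/s): [2.79, 2.79, 3.14, 3.14, 3.14, 3.14].

INTERFACE

Orientations are given as a unit quaternion [x, y, z, w].
In Python, from cell import manip gives the robot as it stands. The module is installed in compiled form; this text tells all that it offers.
- The arm moves only by the tool drive_tool, never from a script. Its argument "targets" is a list of rows, each a list of 5 numbers: the shift along the tool's x, y, z in cm, then the turn about the tool's z in degrees, then the finger opening in cm, from 0 to 8.7. A call has 1 to 20 rows; each row shifts and turns the commanded pose from where the row before left it, along the tool's axes as they then stand; what a row does not reach is not made up. A row lasts 1/8 s, in which the tool goes at most 62.5 mm and 10.7 degrees, less where a joint would pass 70% of its speed; a pose out of reach is approached as far as the arm can. A call with a gripper value outside its range is refused whole. The fingers move at their own pace and stop on an object; "newtons" is the grip in N (left out, the last holds). Time passes only in rows, so rows that do not move let the fingers close. It gives the time, the measured TCP pose, the force, the opening and the grip force at its end, in the units of the state.
- manip.get_obs(): the state, without advancing time (a new reading comes with each control period).
- manip.snapshot(name): name is "scene" or "top"; returns a dict with "pixels" (420x560x3 uint8, red, green, blue), "range_z" (420x560 float32, m along the optical axis (not along the pixel's ray), 0 where there is no reading), "fx", "fy", "cx", "cy" (pixels), "extrinsics" (4x4, takes a point from camera to world coordinates). Camera axes: x right, y up, looking along -z (the intrinsics and any distortion apply to the point x, -y, -z); pixel columns grow to the right and rows downward; lengths in m; the calibration is good to about 2 mm. A picture is of the moment at which its call begins.
- manip.hand_in(): hands the job in; it is judged then, once.
The state is a dict: "time_s": time; "qpos": joint angles; "qd": joint speeds; "joint_efforts": joint torques, N m; "tcp_pos": TCP position; "tool_rot": TCP orientation; "force": force on the tool from outside, world axes, zero at the start; "wrist_torque": the same for the moment, N m; "gripper_width": finger opening in m; "grip_force": force on a finger pad.
Only numpy, scipy, OpenCV 4.12 (cv2) and the standard library are available. Lean on these libraries where they do the work, as an engineer would, in place of code of your own. Each camera call takes 0.05 s, during which the arm holds its last target. There are 200 camera calls.

## Working session

There is one attempt and no reset: what is moved stays moved. The work goes in short steps, Python scripts to look and compute and a tool call to move; the robot and the scene stay as the last step left them, time stands still between calls to the robot, and variables do not carry over. Pictures are saved under pics/ and viewed, at most 10 in all, crops included, and the job is handed in when it is done.

Besides the shell and the picture viewer there is one more tool, called after "Call:" by a JSON object that holds its "api" and its "payload", one argument or row to a line. drive_tool: Moves the arm, as the interface text tells. Its arguments: {"type":"object","properties":{"targets":{"type":"array"},"newtons":{"type":"number"}},"required":["targets"]}

```bash
mkdir -p pics
python3 - <<'E'
from cell import manip
import cv2,numpy as np
for n in ["scene","top"]:
    s=manip.snapshot(n); cv2.imwrite(f"pics/{n}0.png",s["pixels"][:,:,::-1]); np.savez(f"{n}0.npz",**s)
    print(n,s["fx"],s["fy"],s["cx"],s["cy"],np.round(s["extrinsics"],3).tolist(),s.keys())
o=manip.get_obs();print({k:np.round(v,3).tolist() for k,v in o.items()})
E
```

```text
scene 453.59648427088325 453.59648427088325 278.1431364978621 211.66559467693327 [[-0.436, 0.592, -0.678, -0.162], [-0.9, -0.279, 0.336, 0.375], [0.01, 0.756, 0.654, 0.807], [0.0, 0.0, 0.0, 1.0]] dict_keys(['pixels', 'range_z', 'fx', 'fy', 'cx', 'cy', 'extrinsics'])
top 434.3675635862872 434.3675635862872 283.59529714666485 209.01031304421804 [[0.012, 0.996, -0.09, 0.439], [-1.0, 0.012, 0.001, 0.009], [0.002, 0.09, 0.996, 1.356], [0.0, 0.0, 0.0, 1.0]] dict_keys(['pixels', 'range_z', 'fx', 'fy', 'cx', 'cy', 'extrinsics'])
{'time_s': 0.1, 'qpos': [-1.088, 0.385, 0.007, -0.0, -1.194, -0.259], 'qd': [0.001, -0.002, 0.003, 0.001, -0.0, -0.0], 'joint_efforts': [-0.001, -39.169, 18.793, 4.232, 0.013, -0.0], 'tcp_pos': [0.139, -0.609, 0.222], 'tool_rot': [-0.112, 0.994, 0.001, -0.0], 'force': [0.215, 0.083, -0.186], 'wrist_torque': [-0.044, 0.007, -0.024], 'grip_force': 0.0, 'gripper_width': 0.087}
```

View pics/scene0.png

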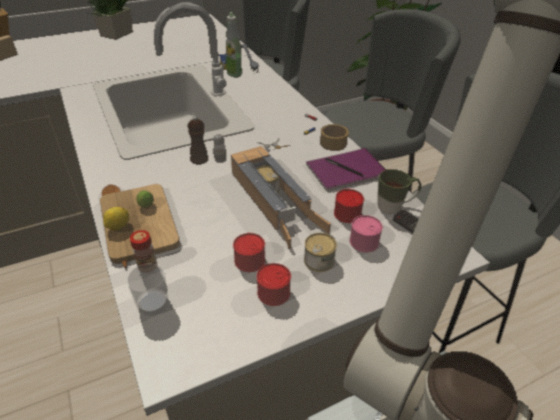

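View pics/top0.png

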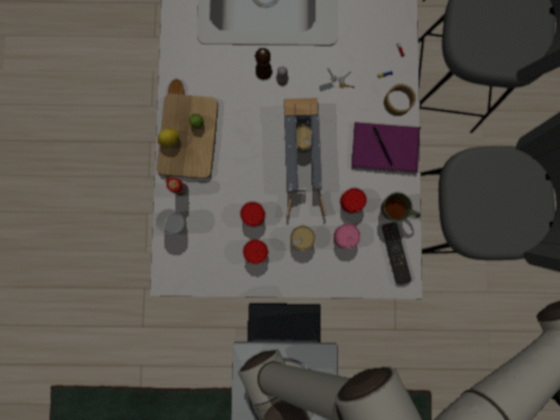

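The top view shows the loose tin (cream lid) at about px (303,238). The rack mouth is at about (306,215), with its lips at columns 286-321, rows 115-190, and the inner tin at about (305,138). The red and pink tins at (253,214), (256,252), (353,200) and (347,236) are decoys. The jar is near (174,185), the glass (176,225) and the mug (397,207).

```bash
cat > h.py <<'E'
import numpy as np,cv2
def world(s):
    Z=s["range_z"].astype(float);v,u=np.mgrid[0:420,0:560]
    P=np.stack([(u-s["cx"])/s["fx"]*Z,-(v-s["cy"])/s["fy"]*Z,-Z],-1)
    E=s["extrinsics"];W=P@E[:3,:3].T+E[:3,3];W[Z==0]=np.nan;return W
def ray(s,u,v,z):
    E=s["extrinsics"];d=E[:3,:3]@np.array([(u-s["cx"])/s["fx"],-(v-s["cy"])/s["fy"],-1]);o=E[:3,3]
    return o+d*(z-o[2])/d[2]
E
python3 - <<'E'
from h import *
s=np.load("top0.npz");W=world(s)
def reg(u0,u1,v0,v1): return W[v0:v1,u0:u1].reshape(-1,3)
t=reg(288,319,222,254);t=t[t[:,2]>.05]
c=cv2.minEnclosingCircle(t[:,:2].astype(np.float32)*1000);print("tin",np.median(t,0),c,len(t))
r=reg(280,330,96,192);print("table z",np.nanmedian(reg(225,240,100,190),0))
print("hist",np.histogram(r[:,2],bins=np.arange(-.02,.1,.005)))
l=r[(r[:,2]>.056)&(r[:,2]<.085)]
q=cv2.minAreaRect(l[:,:2].astype(np.float32)*1000);print(q,cv2.boxPoints(q))
# per-row extents of high pixels
for v in range(96,222,5):
    row=W[v,278:332];m=row[:,2]>(.05 if v<192 else .02);u=np.where(m)[0]+278
    if len(u): print(v,u.tolist()[:1],u.tolist()[-1:],len(u),np.round(row[m][0],3),np.round(row[m][-1],3), "".join("#" if k else "." for k in m))
for n,(a,b,c_,d) in dict(rd1=(238,268,198,230),rd2=(242,270,238,266),rd3=(340,367,186,214),pk=(333,361,222,250),mug=(382,412,192,222),jar=(164,185,175,196),glass=(160,190,208,240),remote=(380,412,225,285)).items():
    t=reg(a,b,c_,d);t=t[t[:,2]>.015];print(n,np.round(np.median(t,0),3),np.round(t.min(0),3),np.round(t.max(0),3))
E
```

```text
tin [ 0.47005458 -0.04844708  0.05491733] ((470.45758056640625, -48.990272521972656), 37.541107177734375) 475
table z [ 7.65444084e-01  1.74186061e-01 -5.06482993e-04]
hist (array([   0,    1,  131, 1065,  868,   63,   13,   12,    9,   14,   34,
         14,   22,   35,  227,  212,  799, 1015,  240,    4,    0,    0,
          0]), array([-2.00000000e-02, -1.50000000e-02, -1.00000000e-02, -5.00000000e-03,
        3.46944695e-18,  5.00000000e-03,  1.00000000e-02,  1.50000000e-02,
        2.00000000e-02,  2.50000000e-02,  3.00000000e-02,  3.50000000e-02,
        4.00000000e-02,  4.50000000e-02,  5.00000000e-02,  5.50000000e-02,
        6.00000000e-02,  6.50000000e-02,  7.00000000e-02,  7.50000000e-02,
        8.00000000e-02,  8.50000000e-02,  9.00000000e-02,  9.50000000e-02]))
((754.4764404296875, -46.27772903442383), (284.79425048828125, 105.88814544677734), 2.6645071506500244) [[ 6.0977203e+02 -1.0605335e-02]
 [ 6.1469452e+02 -1.0578428e+02]
 [ 8.9918085e+02 -9.2544853e+01]
 [ 8.9425836e+02  1.3228821e+01]]
101 [284] [316] 33 [0.886 0.011 0.068] [ 0.886 -0.087  0.07 ] ......########
[... 2598 characters left out ...]
.......................##.......
216 [286] [288] 3 [0.537 0.    0.036] [ 0.537 -0.006  0.033] ........###...........................................
rd1 [0.54  0.103 0.055] [0.504 0.066 0.017] [0.577 0.139 0.063]
rd2 [0.427 0.092 0.054] [0.391 0.056 0.019] [0.463 0.128 0.064]
rd3 [ 0.586 -0.201  0.054] [ 0.55  -0.24   0.015] [ 0.623 -0.166  0.063]
pk [ 0.478 -0.183  0.055] [ 0.442 -0.222  0.015] [ 0.514 -0.146  0.063]
mug [ 0.565 -0.33   0.062] [ 0.521 -0.38   0.028] [ 0.607 -0.281  0.104]
jar [0.617 0.325 0.104] [0.596 0.307 0.015] [0.663 0.378 0.112]
glass [0.517 0.357 0.047] [0.476 0.306 0.015] [0.55  0.38  0.093]
remote [ 0.425 -0.341  0.018] [ 0.335 -0.384  0.015] [ 0.515 -0.296  0.026]
```

Run:
```python
from h import *
psi=np.deg2rad(2.66);c=np.array([.7545,-.0461]);ex=np.array([np.cos(psi),np.sin(psi)]);ey=np.array([-ex[1],ex[0]])
for n in ("top0","scene0"):
    s=np.load(n+".npz");W=world(s).reshape(-1,3)
    t=W[(np.hypot(W[:,0]-.47,W[:,1]+.049)<.045)&(W[:,2]>.05)&(W[:,2]<.07)]
    print(n,"tin",cv2.minEnclosingCircle(t[:,:2].astype(np.float32)*1000),np.median(t[:,2]))
    X=(W[:,:2]-c)@ex;Y=(W[:,:2]-c)@ey;Z=W[:,2];f=lambda m:(np.round(np.nanpercentile(X[m],[0,1,5,95,99,100]),3),np.round(np.nanpercentile(Y[m],[1,5,50,95,99]),3),m.sum())
    g=(Z>.022)&(Z<.045)&(abs(Y)<.062)&(abs(Y)>.041)&(X<-.13)&(X>-.26);print("guides X,Y",f(g))
    l=(Z>.056)&(Z<.078)&(abs(Y)<.06)&(X>-.19)&(X<.16)
    print("lips",f(l&(Y>.028)),f(l&(Y<-.028)));print("all",f(l))
    gt=(Z>.02)&(Z<.06)&(abs(Y)<.038)&(X>-.19)&(X<-.1);print("gate?",f(gt))
    for a in np.arange(-.14,.14,.04):
        m=l&(X>a)&(X<a+.04);y=Y[m];print(round(a,2),"Y range",np.round([y.min(),y[(y<0)&(y<-.015)].max(),y[y>.015].min(),y.max()],4))
```

```text
top0 tin ((470.45758056640625, -48.990272521972656), 37.541107177734375) 0.054917329841452256
guides X,Y (array([-0.218, -0.215, -0.213, -0.143, -0.141, -0.138]), array([-0.06 , -0.06 , -0.047,  0.053,  0.056]), np.int64(108))
lips (array([-0.142, -0.139, -0.127,  0.127,  0.138,  0.141]), array([0.028, 0.029, 0.04 , 0.051, 0.052]), np.int64(754)) (array([-0.142, -0.139, -0.127,  0.125,  0.137,  0.142]), array([-0.053, -0.052, -0.041, -0.03 , -0.028]), np.int64(743))
all (array([-0.142, -0.137, -0.125,  0.13 ,  0.138,  0.142]), array([-0.052, -0.049,  0.011,  0.049,  0.052]), np.int64(2216))
gate? (array([-0.141, -0.141, -0.14 , -0.121, -0.115, -0.114]), array([-0.036, -0.031,  0.011,  0.035,  0.036]), np.int64(41))
-0.14 Y range [-0.0528 -0.0265  0.0198  0.0528]
-0.1 Y range [-0.0529 -0.0264  0.0183  0.0525]
-0.06 Y range [-0.0531 -0.0272  0.0196  0.0512]
-0.02 Y range [-0.0519 -0.0154  0.0151  0.0527]
0.02 Y range [-0.0531 -0.0157  0.0168  0.0513]
0.06 Y range [-0.0523 -0.0151  0.0152  0.0528]
0.1 Y range [-0.0531 -0.0152  0.0152  0.0517]
0.14 Y range [-0.0413 -0.0231  0.0381  0.050
[... 581 characters left out ...]
), np.int64(1806))
gate? (array([-0.154, -0.151, -0.143, -0.137, -0.136, -0.134]), array([-0.007, -0.005,  0.015,  0.036,  0.037]), np.int64(163))
-0.14 Y range [-0.0539 -0.027   0.0153  0.0518]
-0.1 Y range [-0.0557 -0.0272  0.0154  0.0518]
-0.06 Y range [-0.0533 -0.0282  0.017   0.0514]
-0.02 Y range [-0.0564 -0.0158  0.0163  0.0522]
0.02 Y range [-0.0557 -0.0178  0.0155  0.0507]
0.06 Y range [-0.0569 -0.0165  0.0158  0.051 ]
0.1 Y range [-0.0566 -0.0152  0.0155  0.051 ]Traceback (most recent call last):
  File "<stdin>", line 13, in <module>
    return umr_maximum(a, axis, None, out, keepdims, initial, where)
ValueError: zero-size array to reduction operation maximum which has no identity
```

Call:
{"api": "drive_tool", "payload": {
  "targets": [
    [0,0,0,10.2,8.7],
    [0,0,0,0,8.7]
  ],
  "newtons": 3
}}

```text
time_s: 0.35
tcp_pos: [0.1387, -0.6091, 0.222]
tool_rot: [-0.024, 1.0, 0.001, -0.0]
force: [-0.7, 0.2, 0.4]
gripper_width: 0.087
grip_force: 0.0
```

Call:
{"api": "drive_tool", "payload": {
  "targets": [
    [-3.25,4.94,0,0,8.7],
    [-3.25,4.94,0,0,8.7],
    [-3.25,4.94,0,0,8.7],
    [-3.25,4.94,0,0,8.7],
    [-3.25,4.94,0,0,8.7],
    [-3.25,4.94,0,0,8.7],
    [-3.25,4.94,0,0,8.7],
    [-3.25,4.94,0,0,8.7],
    [-3.25,4.94,0,0,8.7],
    [-3.25,4.94,0,0,8.7],
    [-3.25,4.94,0,0,8.7],
    [0,0,0,0,8.7],
    [0,0,0,0,8.7]
  ]
}}

```text
time_s: 1.98
tcp_pos: [0.4705, -0.0502, 0.2222]
tool_rot: [-0.024, 1.0, -0.0, -0.001]
force: [-0.0, 0.4, -0.0]
gripper_width: 0.0871
grip_force: 0.0
```

Run:
```python
from h import *
psi=np.deg2rad(2.66);c=np.array([.6127,-.0569]);ex=np.array([np.cos(psi),np.sin(psi)]);ey=np.array([-ex[1],ex[0]])
for n in ("top0","scene0"):
    s=np.load(n+".npz");W=world(s).reshape(-1,3)
    X=(W[:,:2]-c)@ex;Y=(W[:,:2]-c)@ey;Z=W[:,2]
    m=(abs(Y)<.016)&(X>.09)&(X<.215)&(Z>.048)&(Z<.07)
    print(n,"row tin X",np.round(np.percentile(X[m],[0,2,98,100]),4),m.sum())
    for a in (-.065,-.05,-.035,-.02):
        g=(Z>.015)&(Z<.045)&(abs(X-a)<.008)&(abs(Y)<.07);y=Y[g]
        print(a,"guide inner/outer",np.round([y[y<0].min(),y[y<0].max(),y[y>0].min(),y[y>0].max()],4))
```

```text
top0 row tin X [0.127  0.1284 0.2037 0.2064] 258
-0.065 guide inner/outer [-0.0615 -0.051   0.0539  0.0606]
-0.05 guide inner/outer [-0.0563 -0.0482  0.0503  0.057 ]
-0.035 guide inner/outer [-0.0516 -0.0454  0.0467  0.0535]
-0.02 guide inner/outer [-0.0516 -0.0425  0.0432  0.0498]
scene0 row tin X [0.1245 0.1262 0.2013 0.2031] 173
-0.065 guide inner/outer [-0.0618 -0.0522  0.0505  0.061 ]
-0.05 guide inner/outer [-0.0589 -0.0479  0.0483  0.0552]
-0.035 guide inner/outer [-0.0561 -0.0458  0.0455  0.0527]
-0.02 guide inner/outer [-0.0524 -0.0423  0.0431  0.049 ]
```

Call:
{"api": "drive_tool", "payload": {
  "targets": [
    [0,0,5,0,8.7],
    [0,0,5,0,8.7],
    [0,0,4,0,8.7],
    [0,0,2,0,8.7],
    [0,0,2,0,8.7],
    [0,0,2,0,8.7],
    [0,0,0,0,8.7],
    [0,0,0,0,7.3],
    [0,0,0,0,7.3],
    [0,0,0,0,7.3]
  ],
  "newtons": 3
}}

```text
time_s: 3.22
tcp_pos: [0.4716, -0.0501, 0.0235]
tool_rot: [-0.023, 1.0, 0.0, 0.001]
force: [-0.7, -0.9, 2.6]
gripper_width: 0.0751
grip_force: 3.0
```

Call:
{"api": "drive_tool", "payload": {
  "targets": [
    [0,-0.45,0,0,7.3],
    [0,-0.45,0,0,7.3],
    [0,-0.44,0,0,7.3],
    [0,0,0,0,7.3],
    [0,0,0,0,8.7],
    [0,0,0,0,8.7],
    [0,0,0,0,8.7],
    [1.5,0,0,0,8.7],
    [2.5,0,0,0,8.7],
    [2.0,0,0,0,8.7],
    [0.7,0,0,0,8.7],
    [0,0,0,0,0],
    [0,0,0,0,0],
    [0,0,0,0,0],
    [0,0,0,0,0],
    [0,0,0,0,0]
  ]
}}

```text
time_s: 5.22
tcp_pos: [0.4048, -0.0667, 0.0225]
tool_rot: [-0.023, 1.0, -0.0, -0.0]
force: [-0.1, -0.5, -0.6]
gripper_width: 0.045
grip_force: 0.0
```

Run:
```python
from cell import manip
from h import *
c=np.array([.6127,-.0569]);p=np.deg2rad(2.66);ex=np.array([np.cos(p),np.sin(p)]);ey=np.array([-ex[1],ex[0]])
s=manip.snapshot("top");cv2.imwrite("pics/top1.png",cv2.resize(s["pixels"][150:290,220:390,::-1],None,fx=4,fy=4))
W=world(s);im=s["pixels"].astype(int)
t=W.reshape(-1,3);m=(t[:,0]>.445)&(t[:,0]<.53)&(abs(t[:,1]+.06)<.05)&(t[:,2]>.048)&(t[:,2]<.065)
q,r=cv2.minEnclosingCircle(t[m][:,:2].astype(np.float32)*1000);d=np.array(q)/1000-c;print(q,r,d@ex,d@ey)
o=manip.get_obs();d=o["tcp_pos"][:2]-c;print(o["gripper_width"],o["tcp_pos"],d@ex,d@ey,o["force"])
```

```text
(471.837158203125, -64.56853485107422) 37.756492614746094 -0.1410669542936705 -0.0011229568829915926
0.04076792288099511 [ 0.40476175 -0.06664677  0.02248975] -0.20816654105146062 -8.604386441822492e-05 [-0.1696156   0.62292698 -0.12088059]
```

View pics/top1.png

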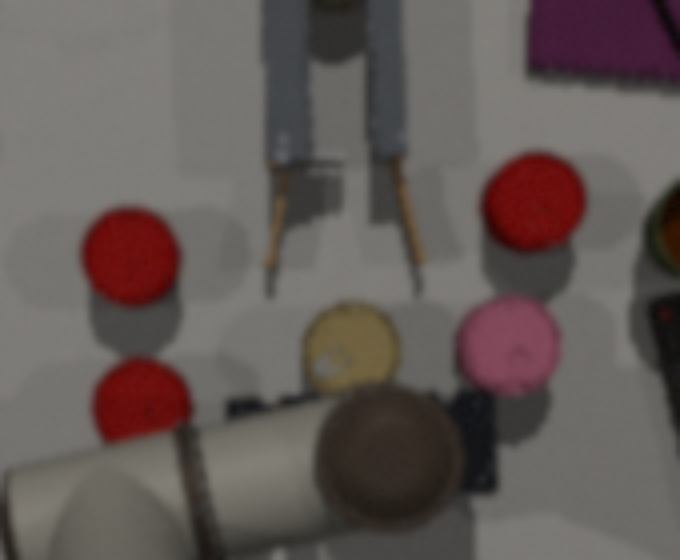

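The crop shows the tin at (351,347), lined up with the mouth (guides at about columns 270 and 418). The gate shows as a dark line at (300-345,162). Next I push it to just before the gate.

Call:
{"api": "drive_tool", "payload": {
  "targets": [
    [0,0,0,0,0],
    [0,0,0,0,0],
    [0,0,0,0,0],
    [0,0,0,0,0],
    [-1,0,0,0,0],
    [-0.8,0,0,0,0],
    [-0.8,0,0,0,0],
    [-0.8,0,0,0,0],
    [-0.8,0,0,0,0],
    [-0.8,0,0,0,0],
    [-0.8,0,0,0,0],
    [-0.8,0,0,0,0],
    [-0.8,0,0,0,0],
    [-0.8,0,0,0,0]
  ]
}}

```text
time_s: 7.02
tcp_pos: [0.4871, -0.0629, 0.0225]
tool_rot: [-0.023, 1.0, 0.0, 0.0]
force: [-1.4, -0.7, -0.2]
gripper_width: 0.0008
grip_force: 0.4
```

```bash
cat > look.py <<'E'
import sys
from cell import manip
from h import *
c=np.array([.6127,-.0569]);p=np.deg2rad(2.66);ex=np.array([np.cos(p),np.sin(p)]);ey=np.array([-ex[1],ex[0]])
o=manip.get_obs();d=o["tcp_pos"][:2]-c;f=o["force"];print("tcp rack",d@ex,d@ey,"push",-f[:2]@ex,"side",f[:2]@ey,f[2],"w",o["gripper_width"],o["time_s"])
for n in sys.argv[2:]:
    s=manip.snapshot(n);r=(slice(150,290),slice(220,390)) if n=="top" else (slice(140,275),slice(215,365))
    cv2.imwrite(f"pics/{n}{sys.argv[1]}.png",cv2.resize(s["pixels"][r][:,:,::-1],None,fx=4,fy=4,interpolation=cv2.INTER_CUBIC))
    t=world(s).reshape(-1,3);X=(t[:,:2]-c)@ex;Y=(t[:,:2]-c)@ey
    k=(X>d@ex+.011)&(X<d@ex+.09)&(abs(Y)<.043)&(t[:,2]>.048)&(t[:,2]<.0615)
    if k.sum()>20: print(n,"tin",cv2.minEnclosingCircle(np.stack([X,Y],1)[k].astype(np.float32)*1000),k.sum())
E
python3 look.py 2 top scene
```

```text
tcp rack -0.12572115704951287 -0.00013493568687807713 push 1.4466548748596044 side -0.6786754023795735 -0.22480755308593298 w 0.0008478106703246133 7.025
top tin ((-64.23033142089844, 1.760965347290039), 32.74305725097656) 127
scene tin ((-75.27043151855469, 17.32670021057129), 31.45035743713379) 53
```

Call:
{"api": "drive_tool", "payload": {
  "targets": [
    [-0.7,0,0,0,0],
    [-0.7,0,0,0,0],
    [-0.7,0,0,0,0],
    [-0.6,0,0,0,0],
    [-0.5,0,0,0,0],
    [-0.4,0,0,0,0]
  ]
}}

```text
time_s: 7.88
tcp_pos: [0.5227, -0.0613, 0.0225]
tool_rot: [-0.023, 1.0, -0.0, -0.0]
force: [-1.3, -0.1, 1.9]
gripper_width: 0.0006
grip_force: 0.9
```

```bash
python3 look.py 3 top scene
```

```text
tcp rack -0.0900595857092061 -0.0001834558248256624 push 1.3109572331924908 side -0.062251472101974924 1.9267806307526567 w 0.0006365481516057838 7.875
top tin ((-16.759485244750977, 7.334208965301514), 22.336191177368164) 49
scene tin ((-48.351131439208984, 9.521293640136719), 30.014738082885742) 51
```

View pics/scene3.png

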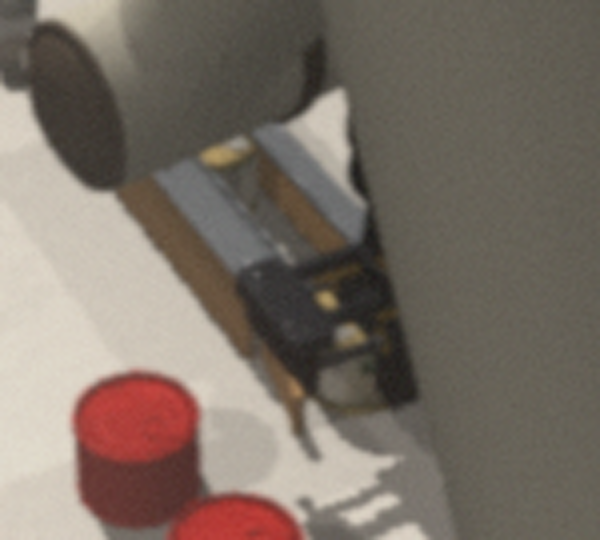

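The tin, crop around (345,370), sits between the guides just in front of the fingers and the gate. Next I ease it into the gate.

Call:
{"api": "drive_tool", "payload": {
  "targets": [
    [-0.3,0,0,0,0],
    [-0.3,0,0,0,0],
    [-0.3,0,0,0,0],
    [-0.3,0,0,0,0],
    [-0.3,0,0,0,0],
    [-0.3,0,0,0,0]
  ]
}}

```text
time_s: 8.72
tcp_pos: [0.5405, -0.0605, 0.0225]
tool_rot: [-0.023, 1.0, -0.0, -0.0]
force: [-3.1, -0.5, 2.0]
gripper_width: 0.0006
grip_force: 1.6
```

Call:
{"api": "drive_tool", "payload": {
  "targets": [
    [-0.3,0,0,0,0],
    [-0.3,0,0,0,0],
    [-0.3,0,0,0,0],
    [-0.3,0,0,0,0],
    [-0.3,0,0,0,0],
    [-0.3,0,0,0,0]
  ]
}}

```text
time_s: 9.48
tcp_pos: [0.5585, -0.0597, 0.0225]
tool_rot: [-0.023, 1.0, -0.0, -0.0]
force: [-4.8, -1.0, 3.4]
gripper_width: 0.0002
grip_force: 2.1
```

Call:
{"api": "drive_tool", "payload": {
  "targets": [
    [-0.3,0,0,0,0],
    [-0.3,0,0,0,0],
    [-0.3,0,0,0,0],
    [-0.3,0,0,0,0],
    [-0.3,0,0,0,0],
    [-0.3,0,0,0,0]
  ]
}}

```text
time_s: 10.22
tcp_pos: [0.5769, -0.0588, 0.0225]
tool_rot: [-0.023, 1.0, 0.0, 0.0]
force: [-2.3, -0.1, -0.7]
gripper_width: 0.0009
grip_force: 1.6
```

Call:
{"api": "drive_tool", "payload": {
  "targets": [
    [-0.3,0,0,0,0],
    [-0.3,0,0,0,0],
    [-0.3,0,0,0,0],
    [-0.3,0,0,0,0],
    [-0.3,0,0,0,0],
    [-0.3,0,0,0,0]
  ]
}}

```text
time_s: 10.98
tcp_pos: [0.5948, -0.0579, 0.0225]
tool_rot: [-0.023, 1.0, 0.0, 0.0]
force: [-2.4, -0.9, -0.0]
gripper_width: 0.0005
grip_force: 1.2
```

```bash
python3 look.py 4 top scene
```

```text
tcp rack -0.0178875941139779 -0.00017060858905057643 push 2.3949647951996926 side -0.7825508076564678 -0.016471615593099176 w 0.00047997512082214417 10.975
scene tin ((27.778451919555664, 18.59693717956543), 35.735870361328125) 40
```

View pics/scene4.png

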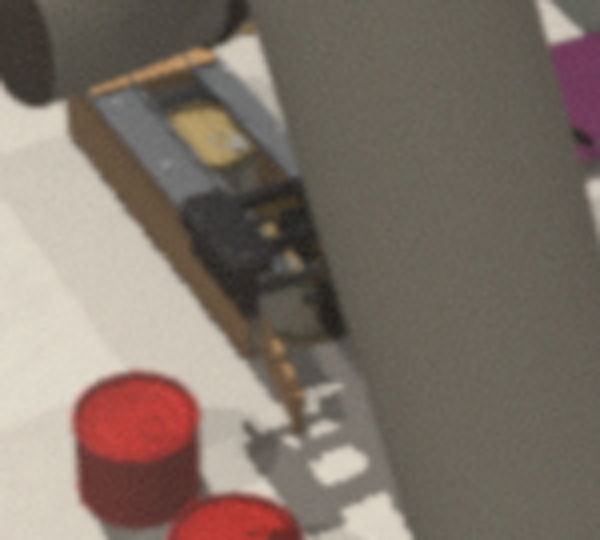

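The crop shows the tin under the lips, behind the fingers at about (290,300), with the inner tin at (210,135) still 60 mm or so ahead. I go on along the lane in small steps.

Call:
{"api": "drive_tool", "payload": {
  "targets": [
    [-0.3,0,0,0,0],
    [-0.3,0,0,0,0],
    [-0.3,0,0,0,0],
    [-0.3,0,0,0,0],
    [-0.3,0,0,0,0],
    [-0.3,0,0,0,0],
    [-0.3,0,0,0,0]
  ]
}}

```text
time_s: 11.95
tcp_pos: [0.6158, -0.0569, 0.0226]
tool_rot: [-0.023, 1.0, 0.0, 0.0]
force: [-1.5, -1.1, -1.5]
gripper_width: 0.0005
grip_force: 0.9
```

Call:
{"api": "drive_tool", "payload": {
  "targets": [
    [-0.3,0,0,0,0],
    [-0.3,0,0,0,0],
    [-0.3,0,0,0,0],
    [-0.3,0,0,0,0],
    [-0.3,0,0,0,0],
    [-0.3,0,0,0,0]
  ]
}}

```text
time_s: 12.7
tcp_pos: [0.6338, -0.0561, 0.0226]
tool_rot: [-0.023, 1.0, 0.0, 0.0]
force: [-1.2, 0.1, -0.3]
gripper_width: 0.0005
grip_force: 0.6
```

Call:
{"api": "drive_tool", "payload": {
  "targets": [
    [-0.2,0,0,0,0],
    [-0.2,0,0,0,0],
    [-0.2,0,0,0,0],
    [-0.1,0,0,0,0],
    [0,0,0,0,0]
  ]
}}

```text
time_s: 13.32
tcp_pos: [0.6409, -0.0558, 0.0227]
tool_rot: [-0.023, 1.0, 0.0, 0.001]
force: [-0.8, 0.2, 0.0]
gripper_width: 0.0007
grip_force: 0.1
```

Call:
{"api": "drive_tool", "payload": {
  "targets": [
    [-0.1,0,0,0,0],
    [-0.1,0,0,0,0],
    [-0.1,0,0,0,0],
    [-0.1,0,0,0,0]
  ]
}}

```text
time_s: 13.82
tcp_pos: [0.6439, -0.056, 0.0226]
tool_rot: [-0.023, 1.0, -0.0, -0.001]
force: [-3.0, -1.6, 1.5]
gripper_width: 0.0008
grip_force: 1.7
```

Call:
{"api": "drive_tool", "payload": {
  "targets": [
    [-0.1,0,0,0,0],
    [-0.1,0,0,0,0]
  ]
}}

```text
time_s: 14.08
tcp_pos: [0.6463, -0.0557, 0.0226]
tool_rot: [-0.023, 1.0, -0.0, -0.0]
force: [-2.7, -1.5, 1.1]
gripper_width: 0.0003
grip_force: 1.6
```

```bash
python3 look.py 5 top scene
```

```text
tcp rack 0.0336629393473699 -0.0003539640645857809 push 2.7510419469523604 side -1.3321983633633037 1.149165414228481 w 0.000332384064957241 14.075
```

View pics/scene5.png

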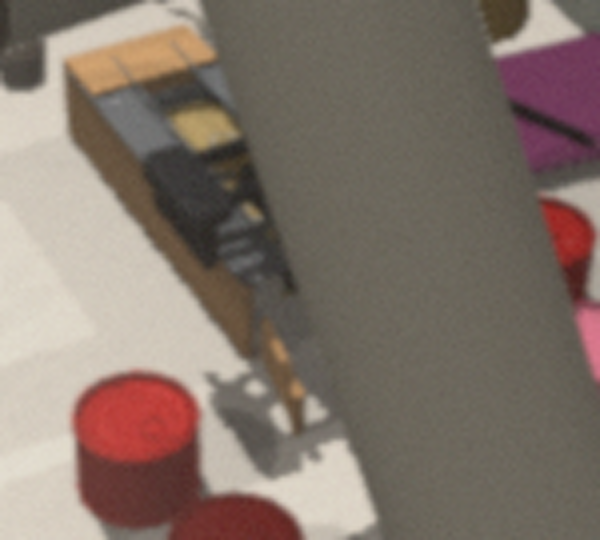

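The gripper body hides the gap between the tins (inner tin at about (205,130)), so I carry on by feel.

Call:
{"api": "drive_tool", "payload": {
  "targets": [
    [-0.1,0,0,0,0],
    [-0.1,0,0,0,0]
  ]
}}

```text
time_s: 14.42
tcp_pos: [0.6485, -0.0555, 0.0225]
tool_rot: [-0.023, 1.0, 0.0, -0.0]
force: [-3.5, -1.2, 2.2]
gripper_width: 0.0003
grip_force: 1.6
```

Call:
{"api": "drive_tool", "payload": {
  "targets": [
    [-0.1,0,0,0,0],
    [-0.1,0,0,0,0]
  ]
}}

```text
time_s: 14.68
tcp_pos: [0.6505, -0.0554, 0.0225]
tool_rot: [-0.023, 1.0, -0.0, -0.0]
force: [-2.4, -0.4, 2.5]
gripper_width: 0.0008
grip_force: 1.6
```

Call:
{"api": "drive_tool", "payload": {
  "targets": [
    [-0.1,0,0,0,0],
    [-0.1,0,0,0,0]
  ]
}}

```text
time_s: 14.92
tcp_pos: [0.6525, -0.0553, 0.0225]
tool_rot: [-0.023, 1.0, 0.0, 0.0]
force: [-2.3, -1.1, 1.8]
gripper_width: 0.0008
grip_force: 1.6
```

Call:
{"api": "drive_tool", "payload": {
  "targets": [
    [-0.1,0,0,0,0]
  ]
}}

```text
time_s: 15.05
tcp_pos: [0.6535, -0.0552, 0.0225]
tool_rot: [-0.023, 1.0, 0.0, 0.0]
force: [-2.6, -1.5, 1.3]
gripper_width: 0.0005
grip_force: 1.6
```

Call:
{"api": "drive_tool", "payload": {
  "targets": [
    [-0.1,0,0,0,0]
  ]
}}

```text
time_s: 15.18
tcp_pos: [0.6545, -0.0552, 0.0225]
tool_rot: [-0.023, 1.0, 0.0, -0.0]
force: [-2.5, -2.3, 1.4]
gripper_width: 0.0008
grip_force: 1.5
```

Call:
{"api": "drive_tool", "payload": {
  "targets": [
    [-0.1,0,0,0,0]
  ]
}}

```text
time_s: 15.3
tcp_pos: [0.6555, -0.0552, 0.0225]
tool_rot: [-0.023, 1.0, -0.0, 0.0]
force: [-2.5, -1.6, 1.6]
gripper_width: 0.0004
grip_force: 1.5
```

Call:
{"api": "drive_tool", "payload": {
  "targets": [
    [-0.1,0,0,0,0]
  ]
}}

```text
time_s: 15.42
tcp_pos: [0.6559, -0.0552, 0.0225]
tool_rot: [-0.023, 1.0, -0.0, -0.001]
force: [-3.9, -1.4, 3.1]
gripper_width: 0.0009
grip_force: 2.5
```

Call:
{"api": "drive_tool", "payload": {
  "targets": [
    [-0.1,0,0,0,0]
  ]
}}

```text
time_s: 15.55
tcp_pos: [0.6562, -0.0553, 0.0225]
tool_rot: [-0.023, 1.0, -0.0, -0.001]
force: [-6.4, -1.1, 4.4]
gripper_width: 0.0003
grip_force: 3.5
```

Call:
{"api": "drive_tool", "payload": {
  "targets": [
    [0,0,0,0,0],
    [0,0,0,0,0]
  ]
}}

```text
time_s: 15.8
tcp_pos: [0.6562, -0.0553, 0.0225]
tool_rot: [-0.023, 1.0, -0.0, -0.001]
force: [-5.1, -1.5, 4.2]
gripper_width: 0.0008
grip_force: 3.1
```

```bash
python3 look.py 6
```

```text
tcp rack 0.04352158934581918 -0.0003708181486442235 push 5.193683572320094 side -1.2749029158522043 4.248660006339414 w 0.0007914536132568445 15.8
```

Call:
{"api": "drive_tool", "payload": {
  "targets": [
    [-0.08,0,0,0,0]
  ]
}}

```text
time_s: 15.92
tcp_pos: [0.6563, -0.0553, 0.0225]
tool_rot: [-0.023, 1.0, -0.0, -0.002]
force: [-7.3, -2.1, 5.0]
gripper_width: 0.0004
grip_force: 4.0
```

Call:
{"api": "drive_tool", "payload": {
  "targets": [
    [0,0,0,0,0],
    [0,0,0,0,0]
  ]
}}

```text
time_s: 16.18
tcp_pos: [0.6563, -0.0553, 0.0225]
tool_rot: [-0.023, 1.0, -0.0, -0.002]
force: [-7.0, -1.9, 5.1]
gripper_width: 0.0007
grip_force: 3.7
```

Call:
{"api": "drive_tool", "payload": {
  "targets": [
    [-0.08,0,0,0,0],
    [0,0,0,0,0]
  ]
}}

```text
time_s: 16.42
tcp_pos: [0.6565, -0.0553, 0.0225]
tool_rot: [-0.023, 1.0, -0.0, -0.003]
force: [-7.8, -0.5, 5.7]
gripper_width: 0.0002
grip_force: 4.3
```

Call:
{"api": "drive_tool", "payload": {
  "targets": [
    [-0.06,0,0,0,0],
    [0,0,0,0,0]
  ]
}}

```text
time_s: 16.68
tcp_pos: [0.6565, -0.0554, 0.0224]
tool_rot: [-0.023, 1.0, -0.0, -0.003]
force: [-8.9, -0.7, 6.7]
gripper_width: 0.0005
grip_force: 4.8
```

Call:
{"api": "drive_tool", "payload": {
  "targets": [
    [0.1,0,0,0,0],
    [0.1,0,0,0,0],
    [0.1,0,0,0,0],
    [0.1,0,0,0,0],
    [0.1,0,0,0,0],
    [0,0,0,0,0],
    [0,0,-1.5,0,0],
    [0,0,-3,0,0],
    [0,0,-4,0,0],
    [0,0,-4,0,0],
    [0,0,-4,0,0],
    [5,0,-2,0,0],
    [5,0,0,0,0],
    [5,0,0,0,0],
    [5,0,0,0,0],
    [0,-5,0,0,0],
    [0,-5,0,0,0],
    [0,-5,0,0,0],
    [0,-5,0,0,0],
    [0,-5,0,0,0]
  ]
}}

```text
time_s: 19.18
tcp_pos: [0.4669, -0.3152, 0.2091]
tool_rot: [-0.023, 1.0, -0.0, 0.002]
force: [0.6, 1.2, 0.1]
gripper_width: 0.0006
grip_force: 0.0
```

Run:
```python
from cell import manip
from h import *
c=np.array([.6127,-.0569]);p=np.deg2rad(2.66);ex=np.array([np.cos(p),np.sin(p)]);ey=np.array([-ex[1],ex[0]])
ims=[]
for n,r in (("top",(slice(90,230),slice(265,345))),("scene",(slice(140,250),slice(220,335)))):
    s=manip.snapshot(n);k=cv2.resize(s["pixels"][r][:,:,::-1],None,fx=4,fy=4,interpolation=cv2.INTER_CUBIC);ims.append(cv2.copyMakeBorder(k,0,560-k.shape[0],0,0,0))
    t=world(s).reshape(-1,3);X=(t[:,:2]-c)@ex;Y=(t[:,:2]-c)@ey
    m=(abs(Y)<.012)&(X>.02)&(X<.225)&(t[:,2]>.045)&(t[:,2]<.064)
    print(n,np.round(np.percentile(X[m],[0,1,99,100]),4));print(np.histogram(X[m],bins=np.arange(.03,.22,.005)))
cv2.imwrite("pics/both7.png",cv2.convertScaleAbs(np.hstack(ims)[:,:800],alpha=1.4));print(manip.get_obs()["tcp_pos"],manip.get_obs()["force"])
```

```text
top [0.0521 0.0536 0.2238 0.2247]
(array([ 0,  0,  0,  0, 11, 10, 14, 14, 10, 15, 13, 11, 14,  7, 14, 13, 11,
       16, 14, 10, 15,  9, 15, 10, 14, 13, 13, 14, 12, 12, 11, 12, 14, 14,
       10,  3,  0]), array([0.03 , 0.035, 0.04 , 0.045, 0.05 , 0.055, 0.06 , 0.065, 0.07 ,
       0.075, 0.08 , 0.085, 0.09 , 0.095, 0.1  , 0.105, 0.11 , 0.115,
       0.12 , 0.125, 0.13 , 0.135, 0.14 , 0.145, 0.15 , 0.155, 0.16 ,
       0.165, 0.17 , 0.175, 0.18 , 0.185, 0.19 , 0.195, 0.2  , 0.205,
       0.21 , 0.215]))
scene [0.0499 0.0505 0.2236 0.2249]
(array([ 0,  0,  0,  1, 26, 10, 12, 10,  9,  9,  9, 12,  6, 13,  7, 10, 10,
        9, 13, 11,  8, 10,  9,  8,  5, 11,  9,  5, 10, 11, 10,  6, 11,  4,
       11,  0,  0]), array([0.03 , 0.035, 0.04 , 0.045, 0.05 , 0.055, 0.06 , 0.065, 0.07 ,
       0.075, 0.08 , 0.085, 0.09 , 0.095, 0.1  , 0.105, 0.11 , 0.115,
       0.12 , 0.125, 0.13 , 0.135, 0.14 , 0.145, 0.15 , 0.155, 0.16 ,
       0.165, 0.17 , 0.175, 0.18 , 0.185, 0.19 , 0.195, 0.2  , 0.205,
       0.21 , 0.215]))
[ 0.46683228 -0.31739669  0.20827647] [ 0.37630939  1.31966992 -0.69112903]
```

View pics/both7.png

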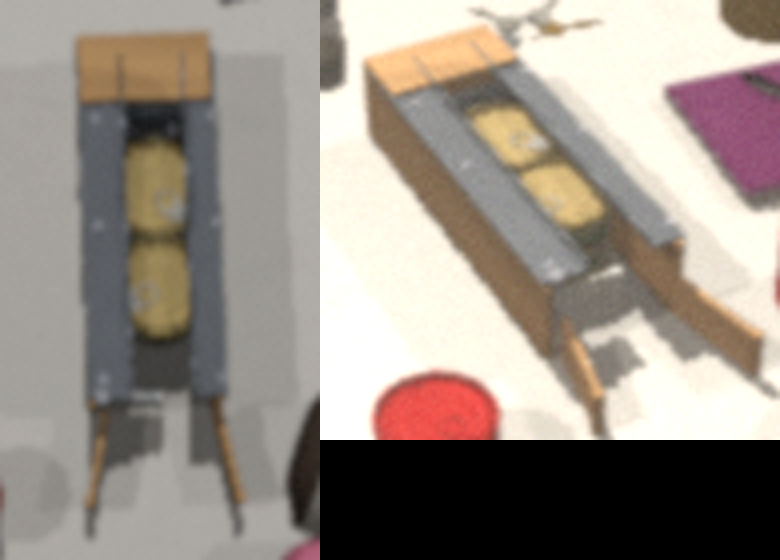

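Both tins stand in the slot touching (top crop at (160,190) and (160,290)). Their span is about 150 mm after edge bleed, so the gap is close to 0. The gate leaf lies straight across the entrance at (145,405). I let it settle, then hand in.

Call:
{"api": "drive_tool", "payload": {
  "targets": [
    [0,0,0,0,0],
    [0,0,0,0,0],
    [0,0,0,0,0],
    [0,0,0,0,0],
    [0,0,0,0,0],
    [0,0,0,0,0],
    [0,0,0,0,0],
    [0,0,0,0,0]
  ]
}}

```text
time_s: 20.27
tcp_pos: [0.4662, -0.3141, 0.2075]
tool_rot: [-0.023, 1.0, 0.0, -0.0]
force: [-0.3, -0.1, 0.8]
gripper_width: 0.0003
grip_force: 0.0
```

Run:
```python
from cell import manip
from h import *
c=np.array([.6127,-.0569]);p=np.deg2rad(2.66);ex=np.array([np.cos(p),np.sin(p)]);ey=np.array([-ex[1],ex[0]])
s=manip.snapshot("top");t=world(s).reshape(-1,3);X=(t[:,:2]-c)@ex;Y=(t[:,:2]-c)@ey
m=(abs(Y)<.012)&(X>.02)&(X<.215)&(t[:,2]>.045)&(t[:,2]<.064);print(X[m].min(),X[m].max())
g=(abs(Y)<.04)&(X>-.03)&(X<.045)&(t[:,2]>.02)&(t[:,2]<.06);print("gate pts",np.round(np.c_[X,Y][g],3).tolist()[:25])
```

```text
0.05221016983951023 0.20752190880594912
gate pts [[0.043, -0.028], [0.043, -0.031], [0.037, -0.028], [0.037, -0.031], [0.018, 0.033], [0.015, 0.04], [0.012, 0.037], [0.009, 0.031], [0.006, 0.022], [0.006, 0.019], [0.006, 0.016], [0.006, 0.013], [0.006, 0.009], [0.006, 0.006], [0.006, 0.003], [0.006, 0.0], [0.004, -0.032], [0.004, -0.035], [0.004, 0.04], [0.004, 0.037], [0.004, 0.034], [0.003, 0.031], [0.003, 0.028], [0.003, 0.025], [0.003, 0.022]]
```

The gate points are all at constant rack x (about 5 mm) from y=0 to y=0.04, so the leaf is shut.

```bash
python3 -c "
from cell import manip
print(manip.hand_in())"
```

```text
the job is handed in; nothing more can be done
None
```

The tin is through the gate and snug against the inner tin, the camera shows the gate shut behind it with the hand clear, and the job is handed in at about 20 s (no verdict was returned).

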